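# Sweep the bottle caps into the recycling tray

### The job

Sweep the three loose bottle caps along the steel draining board and off its end into the blue recycling tray, pushing them gently with the fingertips so that they slide: do not pinch, press down on or lift them. Leave the white ramekin standing on the board where it is, and do not disturb the dish brush or the knife. Finish with all three caps lying in the blue tray.

Things in the scene. Friction and masses are not known exactly. Their poses are not given: they have to be found in the camera images.
- board: raised stainless draining board, fixed: 230 (x) by 340 mm (y), flat top 60 mm above the counter. Along its near and far edges (x = -115..-105 and 105..115 mm) a lip stands 10 mm above the top; both ends (y = -170, +170 mm) are open and square, a tray just beyond each. Origin: centre of underside, at counter height; x away from the robot, y along it, z up; turned by up to 12 degrees.
- blue_tray: blue plastic tray, for recycling: the caps go in here, fixed against one open end of the draining board (which end varies): 210 (x) by 130 mm (y), 54 mm high, walls and floor 4 mm, open on top. Its rim is 6 mm below the board's top and 2 mm from its end. Origin: centre of underside, at counter height; axes parallel to the board's.
- green_tray: lime-green plastic tray, for food scraps: no caps in here, fixed against one open end of the draining board (which end varies): 210 (x) by 130 mm (y), 54 mm high, walls and floor 4 mm, open on top. Its rim is 6 mm below the board's top and 2 mm from its end. Origin: centre of underside, at counter height; axes parallel to the board's.
- cap_red: the red cap as a body; origin at the centre of its underside (see its centre point)
- cap_red_center (a point): red plastic screw cap of a wide-mouth bottle, closed top up: a disc 40 mm in diameter, 16 mm high, about 16 g (13 to 24 g), loose. Starts lying flat on the draining board. This point is its centre, 8 mm above its underside; z along its axis.
- cap_yellow: the yellow cap as a body; origin at the centre of its underside (see its centre point)
- cap_yellow_center (a point): yellow plastic screw cap of a wide-mouth bottle, closed top up: a disc 40 mm in diameter, 16 mm high, about 16 g (13 to 24 g), loose. Starts lying flat on the draining board. This point is its centre, 8 mm above its underside; z along its axis.
- cap_black: the black cap as a body; origin at the centre of its underside (see its centre point)
- cap_black_center (a point): black plastic screw cap of a wide-mouth bottle, closed top up: a disc 40 mm in diameter, 16 mm high, about 16 g (13 to 24 g), loose. Starts lying flat on the draining board. This point is its centre, 8 mm above its underside; z along its axis.
- ramekin: small white ceramic bowl, 60 mm in diameter at the rim, 42 mm high, 160 g, loose, standing on the board towards its far lip (its centre about 58 to 66 mm beyond the board's middle line); the caps start nearer the robot than it. To be left alone. Origin: centre of its underside.
- brush: dish brush with white handle and flat grey bristle head, 20 mm high, 220 mm long, loose, lying on the counter just beyond the far edge of the board, roughly parallel to it. To be left alone. Its x axis runs along it, handle to -x.
- knife: kitchen knife, turquoise handle 115 mm, blade about 138 mm, 16 mm high, loose, lying on the counter between the board and the robot, roughly parallel to the board. To be left alone. Origin under the joint of handle and blade; x towards the tip.
There are look-alikes about, which are no part of the job. Of the things that look like the cap_yellow, the middle-sized one is meant. There is more than one size of the cap_red; the job needs the larger.

How it is judged:
At the end, for the whole second after the job is handed in: Each cap's centre is inside the blue tray (within 99 mm in x and 59 mm in y of its middle, less than 48 mm above its underside) and at rest (under 20 mm/s); ramekin, brush and knife within 20 mm of their starts, ramekin upright within 0.2 rad (x of cap_red_center in the frame of blue_tray between -0.099 and 0.099 m and y of cap_red_center in the frame of blue_tray between -0.059 and 0.059 m and z of each of cap_red_center, cap_yellow_center, cap_black_center in the frame of blue_tray below 0.048 m and linear speed of each of cap_red, cap_yellow, cap_black below 0.02 m/s and x of cap_yellow_center in the frame of blue_tray between -0.099 and 0.099 m and y of cap_yellow_center in the frame of blue_tray between -0.059 and 0.059 m and x of cap_black_center in the frame of blue_tray between -0.099 and 0.099 m and y of cap_black_center in the frame of blue_tray between -0.059 and 0.059 m and distance of each of ramekin, brush, knife from where it was at the start of the episode below 0.02 m and angle between ramekin's own z axis and vertical below 0.2 rad); the robot touches nothing.
It fails at once if a cap is lifted (its centre more than 25 mm above where it lies on the board) (height (world z) of any of cap_red_center, cap_yellow_center, cap_black_center above 0.093 m).
It fails at once if the fingers pinch, jam or press a cap with more than 15 N (contact force between the fingers and cap_red above 15 N or contact force between the fingers and cap_yellow above 15 N or contact force between the fingers and cap_black above 15 N).
It fails at once if the ramekin, brush or knife is moved by more than 20 mm (distance of any of ramekin, brush, knife from where it was at the start of the episode above 0.02 m).
It also fails if it takes over 51 s, if anything falls off the work surface, if the arm or the gripper's body presses on something with over 40 N, if the wrist force passes 120 N, or if a joint passes its speed limit or range.

### The arm

A 7-joint arm with a two-finger parallel gripper is mounted at the origin on the work surface. World frame = base frame: x ahead of the robot, y to its left, z up, the work surface at z = 0. Lengths are in m, angles in rad, forces in N, time in s.
With the tool pointing down it reaches from about 0.4 to 0.85 m from the base axis. Payload 4.5 kg.
Tool frame: the origin (TCP) lies on the centre line of the jaws, within the pads' length; the fingertips stand r.tip_extent ahead of it and the grasp point (between the pads) is the TCP (r.tip_extent is the distance from the TCP to the fingertips, in m); z points along the fingers, y is the line along which they close (so a half turn about z gives the same grasp; the last joint's range is limited). The gripper opens to 88 mm and grips with 3 to 60 N. Pads are 18 mm wide; open, the fingers measure 123 mm over their backs; the gripper's body (75 mm by 187 mm) begins 45 mm behind the grasp point.
Start: joints at [1.302, 0.689, -0.195, 1.565, 0.157, 0.902, -0.215], TCP at [0.186, -0.597, 0.258] pointing down, gripper open.
Joint ranges: [-3.01, 3.01], [-0.46, 2.08], [-1.47, 1.51], [0.13, 2.56], [-1, 4.14], [0.04, 2.09], [-2.66, 2.66]. Speed limits (rad/s): [2.57, 2.57, 3.14, 3.14, 3.14, 3.14, 3.14].

### API

Orientations are given as a unit quaternion [x, y, z, w].
In Python, from plant import sensors, vision, finish_job, r gives the robot as it stands. The module is installed in compiled form; this text tells all that it offers.
- The arm moves only by the tool step_arm, never from a script. Its argument "steps" is a list of rows, each a list of 2 entries, a list of its own where there are three numbers: the shift along the tool's x, y, z in cm, then the turn, a rotation vector about the tool's x, y, z in degrees. A call has 1 to 12 rows; each row shifts and turns the commanded pose from where the row before left it, along the tool's axes as they then stand; what a row does not reach is not made up. A row lasts 1/8 s, in which the tool goes at most 62.5 mm and 10.7 degrees, less where a joint would pass 70% of its speed; a pose out of reach is approached as far as the arm can. A call with a gripper value outside its range is refused whole. "claw" is the opening, from -1 (shut) to 1 (fully open), set as the call begins (left out, the last holds). The fingers move at their own pace and stop on an object; "grip_force" is the grip in N (left out, the last holds). Time passes only in rows, so rows that do not move let the fingers close. It gives the time, the measured TCP pose, the force, the opening and the grip force at its end, in the units of the state.
- sensors.get_state(): the state, without advancing time (a new reading comes with each control period).
- vision.snapshot(name): name is "scene" or "top" or "wrist"; returns a dict with "img" (400x640x3 uint8, red, green, blue), "fx", "fy", "cx", "cy" (pixels), "k1" (the pictures are not rectified: a ray, as slopes to the right and down, at radius r is drawn at 1 + k1 r^2 times it, then the intrinsics apply), "position" and "rotation" of the camera in the world. Camera axes: x right, y down, z forward; pixel columns grow to the right and rows downward; lengths in m; the calibration is good to about 2 mm. A picture is of the moment at which its call begins. There is no depth.
- finish_job(): hands the job in; it is judged then, once.
The state is a dict: "clock": time; "q": joint angles; "qd": joint speeds; "joint_torque": joint torques, N m; "tool_pos": TCP position; "eef_rot": TCP orientation; "contact_force": force on the tool from outside, world axes, zero at the start; "moment": the same for the moment, N m; "opening": opening from 0.0 (shut) to 1.0 (fully open); "finger_force": force on a finger pad.
Only numpy, scipy, OpenCV 4.12 (cv2) and the standard library are available. Lean on these libraries where they do the work, as an engineer would, in place of code of your own. Each camera call takes 0.05 s, during which the arm holds its last target. There are 200 camera calls.

## Working session

There is one attempt and no reset: what is moved stays moved. The work goes in short steps, Python scripts to look and compute and a tool call to move; the robot and the scene stay as the last step left them, time stands still between calls to the robot, and variables do not carry over. Pictures are saved under pics/ and viewed, at most 10 in all, crops included, and the job is handed in when it is done.

Besides the shell and the picture viewer there is one more tool, called after "Emit:" as name(argument=value, ...), one argument or row to a line, values as JSON. step_arm: Moves the arm, as the interface text tells. Its arguments: {"type":"object","properties":{"steps":{"type":"array"},"claw":{"type":"number"},"grip_force":{"type":"number"}},"required":["steps"]}

```bash
mkdir -p pics; python3 - <<'E'
from plant import sensors, vision, r
import cv2,pickle
s=sensors.get_state();print({k:s[k] for k in('clock','tool_pos','eef_rot','opening','contact_force')},r.tip_extent)
for n in('top','scene'):
    d=vision.snapshot(n);pickle.dump(d,open(n+'0.pkl','wb'));cv2.imwrite(f'pics/{n}0.png',d['img'][...,::-1])
    print(n,d['position'],d['rotation'],d['fx'],d['cx'],d['cy'],d['k1'])
E
```

```text
{'clock': 0.0, 'tool_pos': array([ 0.18614974, -0.59601077,  0.25690177]), 'eef_rot': array([ 9.88550788e-01,  1.50885640e-01, -2.24594502e-04, -9.01380662e-04]), 'opening': 1.003588692860379, 'contact_force': array([-0.26275407, -0.38615567,  0.3906424 ])} 0.019
top [0.45651657 0.03552316 0.86134929] [ 0.71139604 -0.70063023  0.03871335 -0.03916918] 432.2270205663742 319.93424744541466 194.61501497765954 -0.028695261577776313
scene [0.86629879 0.36667131 0.64747395] [ 0.35457636  0.866264   -0.3256621  -0.13344092] 393.01569278367924 318.2676015969376 197.17473499465436 -0.012980223126936405
```

View pics/top0.png

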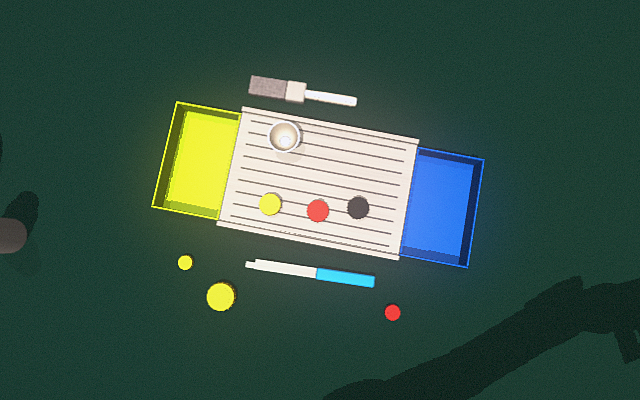

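View pics/scene0.png

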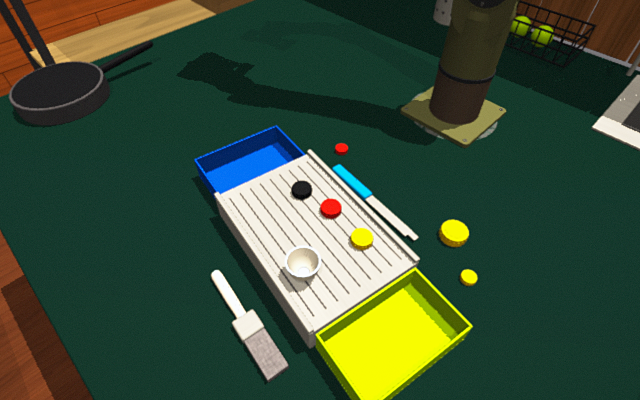

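The top view shows these candidates:
- **Yellow:** (270,204) on the board is middle-sized, (185,262) is small and (220,296) is large. The one on the board is meant.
- **Red:** (318,210) on the board is the larger and (392,313) is the smaller. The one on the board is meant.
- **Black:** only one, at (358,207).

The blue tray is at the right end (-y) and the ramekin is at (285,136). I'll confirm the caps with measured sizes and one enlarged crop.

```bash
cat > h.py <<'E'
import numpy as np,cv2
from scipy.spatial.transform import Rotation as R
def cast(d,uv,z):
    K=np.array([[d['fx'],0,d['cx']],[0,d['fy'],d['cy']],[0,0,1.]])
    p=cv2.undistortPoints(np.array(uv,float).reshape(-1,1,2),K,np.array([d['k1'],0,0,0.])).reshape(-1,2)
    q=np.asarray(d['rotation']); M=q if q.shape==(3,3) else R.from_quat(q).as_matrix()
    v=np.c_[p,np.ones(len(p))]@M.T
    o=np.array(d['position']);return o+v*((z-o[2])/v[:,2:])
def blobs(d,amin=60):
    h=cv2.cvtColor(d['img'],cv2.COLOR_RGB2HSV)
    rng={'yellow':[(26,120,120),(31,255,255)],'red':[(0,140,90),(6,255,255)],'black':[(0,0,0),(179,90,75)],'blue':[(100,150,60),(125,255,255)],'white':[(0,0,140),(179,60,255)],'green':[(31,150,100),(40,255,255)]}
    for n,(a,b) in rng.items():
        c,_=cv2.findContours(cv2.inRange(h,a,b),cv2.RETR_EXTERNAL,cv2.CHAIN_APPROX_NONE)
        for k in c:
            if cv2.contourArea(k)>amin: yield n,k
E
python3 - <<'E'
import pickle,cv2,numpy as np
from h import *
d=pickle.load(open('top0.pkl','rb'))
h=cv2.cvtColor(d['img'],cv2.COLOR_RGB2HSV)
for u,v in[(270,204),(185,262),(318,210),(358,207),(200,160),(440,200)]:print((u,v),h[v,u])
for n,k in blobs(d):
    (u,v),rad=cv2.minEnclosingCircle(k)
    print(n,round(u),round(v),round(rad,1),cv2.contourArea(k),cast(d,[(u,v)],.074)[0].round(3)[:2], 'box',cv2.minAreaRect(k) if n in('white','blue') else '')
cor=[(242,108),(419,139),(399,259),(218,224)]
print('board corners',cast(d,cor,.065).round(3)[:,:2].tolist())
print('blue',cast(d,[(417,149),(484,160),(468,267),(402,255)],.054).round(3)[:,:2].tolist())
print('ramekin',cast(d,[(285,136)],.102).round(3)); print('knife',cast(d,[(247,265),(375,282)],.012).round(3)); 
cv2.imwrite('pics/crop.png',cv2.resize(d['img'][90:330,140:500,::-1],None,fx=2.2,fy=2.2,interpolation=cv2.INTER_CUBIC))
E
```

```text
(270, 204) [ 30 161 243]
(185, 262) [ 30 187 241]
(318, 210) [  2 164 244]
(358, 207) [10 23 98]
(200, 160) [ 30 190 245]
(440, 200) [109 190 244]
yellow 220 296 14.4 557.0 [0.358 0.212] box 
yellow 184 262 7.1 139.0 [0.417 0.28 ] box 
yellow 269 204 11.0 326.5 [0.525 0.129] box 
yellow 213 165 54.3 4108.0 [0.596 0.235] box 
red 392 312 8.2 177.5 [ 0.335 -0.095] box 
red 317 211 10.9 337.0 [0.514 0.041] box 
black 293 266 123.5 3117.5 [0.414 0.083] box 
black 164 236 15.0 76.5 [0.464 0.319] box 
black 9 234 18.8 652.5 [0.463 0.609] box 
black 320 111 126.6 4467.5 [0.701 0.04 ] box 
blue 442 208 65.3 7517.0 [ 0.523 -0.188] box ((442.5810241699219, 207.2572479248047), (70.25591278076172, 112.1863784790039), 9.70665168762207)
white 280 268 35.7 631.0 [0.409 0.106] box ((280.38873291015625, 267.4083557128906), (71.30231475830078, 10.482725143432617), 8.530765533447266)
white 318 184 109.6 21934.0 [0.563 0.04 ] box ((318.4759521484375, 182.37637329101562), (186.12977600097656, 123.02620697021484), 10.784297943115234)
white 303 92 54.1 1396.5 [0.738 0.072] box ((302.9899597167969, 92.07000732421875), (108.0459213256836, 19.940410614013672), 8.13010311126709)
green 198 159 62.5 5929.5 [0.606 0.263] box 
board corners [[0.708, 0.187], [0.653, -0.148], [0.429, -0.109], [0.487, 0.224]]
blue [[0.636, -0.147], [0.617, -0.275], [0.415, -0.24], [0.436, -0.117]]
ramekin [[0.645 0.101 0.102]]
knife [[ 0.411  0.177  0.012]
 [ 0.382 -0.072  0.012]]
```

View pics/crop.png

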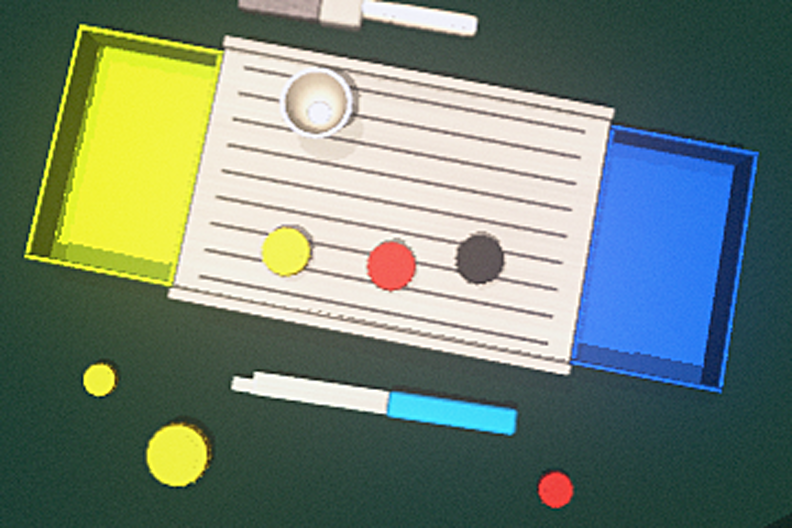

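The crop confirms the choice: the board holds the middle-sized yellow, the larger red and the only black cap, and the loose small and large ones lie on the counter. I'll turn the jaws square to the push direction, partly close them into a cradle, and move above the board.

Emit:
step_arm(
  steps=[
    [[0, 0, 0], [0, 0, -10.5]],
    [[0, 0, 0], [0, 0, -10.5]],
    [[0, 0, 0], [0, 0, -10.5]],
    [[0, 0, 0], [0, 0, -10.5]],
    [[0, 0, 0], [0, 0, -10.5]],
    [[0, 0, 0], [0, 0, -10.5]],
    [[0, 0, 0], [0, 0, 0]],
  ],
  claw=-0.45,
  grip_force=10,
)

```text
clock: 0.98
tool_pos: [0.1861, -0.5964, 0.2572]
eef_rot: [0.765, 0.644, 0.0, -0.0]
contact_force: [0.3, 0.3, 0.1]
opening: 0.272
finger_force: 0.0
```

Emit:
step_arm(
  steps=[
    [[5.4, 1.98, 0], [0, 0, 0]],
    [[5.4, 1.98, 0], [0, 0, 0]],
    [[5.4, 1.98, 0], [0, 0, 0]],
    [[5.4, 1.98, 0], [0, 0, 0]],
    [[5.4, 1.98, 0], [0, 0, 0]],
    [[5.4, 1.98, 0], [0, 0, 0]],
    [[5.4, 1.98, 0], [0, 0, 0]],
    [[5.4, 1.98, 0], [0, 0, 0]],
    [[5.4, 1.98, 0], [0, 0, 0]],
    [[5.4, 1.98, 0], [0, 0, 0]],
    [[5.4, 1.98, 0], [0, 0, 0]],
    [[5.4, 1.98, 0], [0, 0, 0]],
  ],
)

```text
clock: 2.48
tool_pos: [0.53, 0.004, 0.2577]
eef_rot: [0.765, 0.644, -0.0, 0.0]
contact_force: [0.1, 0.5, -0.2]
opening: 0.278
finger_force: 0.0
```

```bash
python3 - <<'E'
from plant import sensors, vision
import cv2,pickle
from h import *
d=vision.snapshot('wrist');pickle.dump(d,open('w1.pkl','wb'));cv2.imwrite('pics/w1.png',d['img'][...,::-1])
s=sensors.get_state();M=R.from_quat(s['eef_rot']).as_matrix()
print(s['clock'],s['tool_pos'],M.round(3).tolist(),s['q'].round(2),s['opening'])
for n,k in blobs(d,800):
    (u,v),rad=cv2.minEnclosingCircle(k); P=cast(d,[(u,v)],.074)[0]
    if n in('red','yellow','black'):print(n,round(u),round(v),round(rad,1),cv2.contourArea(k),P.round(3)[:2])
E
```

```text
2.525 [0.53407064 0.01434018 0.25858728] [[0.161, 0.987, 0.007], [0.987, -0.161, 0.009], [0.01, 0.005, -1.0]] [ 0.17  0.59 -0.46  1.84  0.35  0.78 -0.62] 0.27537776614921505
yellow 292 40 25.4 1726.0 [0.527 0.13 ]
red 298 143 22.0 1411.5 [0.515 0.043]
black 320 215 21.1 1214.0 [ 0.523 -0.029]
black 320 304 333.3 78064.0 [ 0.505 -0.126]
```

View pics/w1.png

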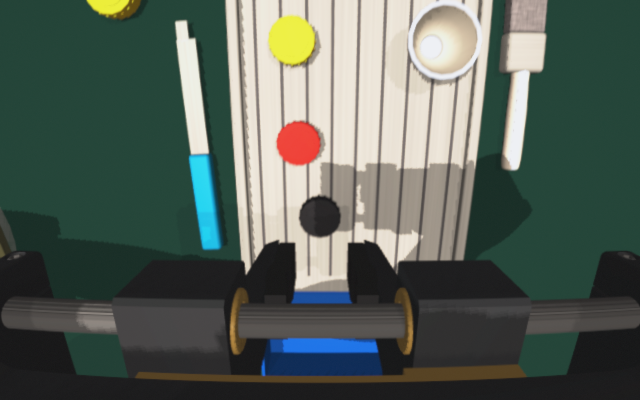

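The wrist view shows yellow at (292,40), red at (298,143), black at (320,215), and the knife and ramekin clear of the fingertips. The arm may still have been settling, so I'll measure once more at rest.

Emit:
step_arm(
  steps=[
    [[0, 0, 0], [0, 0, 0]],
    [[0, 0, 0], [0, 0, 0]],
  ],
)

```text
clock: 2.78
tool_pos: [0.5286, 0.001, 0.2574]
eef_rot: [0.765, 0.644, -0.001, 0.0]
contact_force: [-0.3, 0.8, -0.1]
opening: 0.274
finger_force: 0.0
```

```bash
cat > m.py <<'E'
from plant import sensors, vision
import pickle
from h import *
p=np.array([-.163,-.987]);ax=np.array([.987,-.163])
s=sensors.get_state();M=R.from_quat(s['eef_rot']).as_matrix()
print(s['clock'],s['tool_pos'].round(4),M[:,0].round(3),s['contact_force'].round(1),s['opening'])
d=vision.snapshot('wrist')
for n,k in blobs(d,700):
    (u,v),rad=cv2.minEnclosingCircle(k); P=cast(d,[(u,v)],.074)[0]
    if n in('red','yellow','black') and rad<60:
        D=M.T@(P-s['tool_pos']);print(n,round(u),round(v),round(rad,1),P.round(4)[:2],'tool cm',(100*D).round(2))
E
python3 m.py; python3 - <<'E'
import pickle
from h import *
d=pickle.load(open('top0.pkl','rb'));h=cv2.cvtColor(d['img'],cv2.COLOR_RGB2HSV)
m=cv2.inRange(h,(0,0,0),(179,255,130));m[:190]=0;m[225:]=0;m[:,:340]=0;m[:,376:]=0
k=max(cv2.findContours(m,0,1)[0],key=cv2.contourArea);(u,v),r=cv2.minEnclosingCircle(k);print(u,v,r,cast(d,[(u,v)],.074))
E
```

```text
2.775 [0.5286 0.001  0.2574] [ 0.171  0.985 -0.002] [-0.3  0.8 -0.1] 0.27372007594806347
yellow 293 37 25.6 [0.5262 0.1294] tool cm [12.64 -2.4  18.32]
red 299 140 22.3 [0.5153 0.0423] tool cm [ 3.87 -1.99 18.34]
black 321 213 21.1 [ 0.5225 -0.0299] tool cm [-3.12 -0.05 18.35]
357.96990966796875 208.03382873535156 12.041794776916504 [[ 0.52002582 -0.03315938  0.074     ]]
```

Black lies 33 mm ahead and red 38 mm behind, so the TCP sits in the gap between them. I'll descend there.

Emit:
step_arm(
  steps=[
    [[0, -0.15, 3], [0, 0, 0]],
    [[0, 0, 3], [0, 0, 0]],
    [[0, 0, 3], [0, 0, 0]],
    [[0, 0, 3], [0, 0, 0]],
    [[0, 0, 2], [0, 0, 0]],
    [[0, 0, 1.5], [0, 0, 0]],
    [[0, 0, 1.2], [0, 0, 0]],
    [[0, 0, 0.6], [0, 0, 0]],
    [[0, 0, 0], [0, 0, 0]],
    [[0, 0, 0], [0, 0, 0]],
  ],
)

```text
clock: 4.08
tool_pos: [0.5281, 0.0027, 0.0852]
eef_rot: [0.764, 0.645, 0.0, 0.0]
contact_force: [0.2, -0.3, 0.0]
opening: 0.276
finger_force: 0.0
```

```bash
python3 m.py; python3 - <<'E'
from plant import vision
import cv2
cv2.imwrite('pics/t2.png',vision.snapshot('scene')['img'][90:330,150:510,::-1].repeat(2,0).repeat(2,1))
E
```

```text
4.075 [0.5281 0.0027 0.0852] [0.168 0.986 0.   ] [ 0.2 -0.3  0. ] 0.2761373360060601
red 276 187 48.1 [0.5153 0.0428] tool cm [ 3.74 -1.94  1.12]
```

View pics/t2.png

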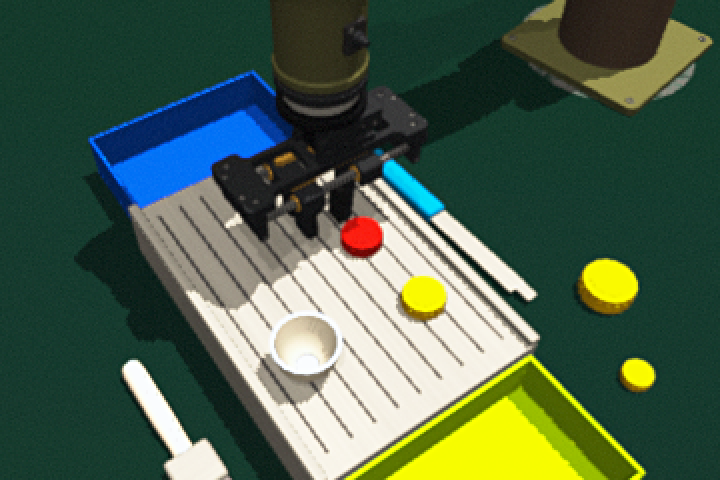

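The scene view shows the fingertips on the board just behind black, with red at (362,236) in the crop untouched. I'll push along tool -x.

Emit:
step_arm(
  steps=[
    [[-0.4, 0, 0.1], [0, 0, 0]],
    [[-0.7, 0, 0], [0, 0, 0]],
    [[-0.9, 0, 0], [0, 0, 0]],
    [[-0.9, 0, 0], [0, 0, 0]],
    [[-0.9, 0, 0], [0, 0, 0]],
    [[-0.9, 0, 0], [0, 0, 0]],
    [[-0.9, 0, 0], [0, 0, 0]],
    [[-0.9, 0, 0], [0, 0, 0]],
    [[-0.9, 0, 0], [0, 0, 0]],
    [[-0.9, 0, 0], [0, 0, 0]],
    [[-0.9, 0, 0], [0, 0, 0]],
    [[-0.9, 0, 0], [0, 0, 0]],
  ],
)

```text
clock: 5.68
tool_pos: [0.5108, -0.0975, 0.0837]
eef_rot: [0.764, 0.645, -0.0, 0.0]
contact_force: [0.6, 0.2, -0.8]
opening: 0.274
finger_force: 0.1
```

Emit:
step_arm(
  steps=[
    [[-0.9, 0, 0], [0, 0, 0]],
    [[-0.9, 0, 0], [0, 0, 0]],
    [[-0.9, 0, 0], [0, 0, 0]],
    [[-0.8, 0, 0], [0, 0, 0]],
    [[0, 0, 0], [0, 0, 0]],
    [[0, 0, 0], [0, 0, 0]],
  ],
)

```text
clock: 6.42
tool_pos: [0.5051, -0.131, 0.0837]
eef_rot: [0.764, 0.645, 0.0, -0.0]
contact_force: [0.6, 0.3, -0.0]
opening: 0.275
finger_force: 0.0
```

```bash
python3 m.py; python3 - <<'E'
from plant import vision
import cv2
cv2.imwrite('pics/t3.png',vision.snapshot('scene')['img'][90:330,150:510,::-1].repeat(2,0).repeat(2,1))
E
```

```text
6.425 [ 0.5051 -0.131   0.0837] [0.167 0.986 0.   ] [ 0.6  0.3 -0. ] 0.27500948601425795
red 50 225 24.2 [ 0.3869 -0.0903] tool cm [  2.03 -12.33   0.97]
```

View pics/t3.png

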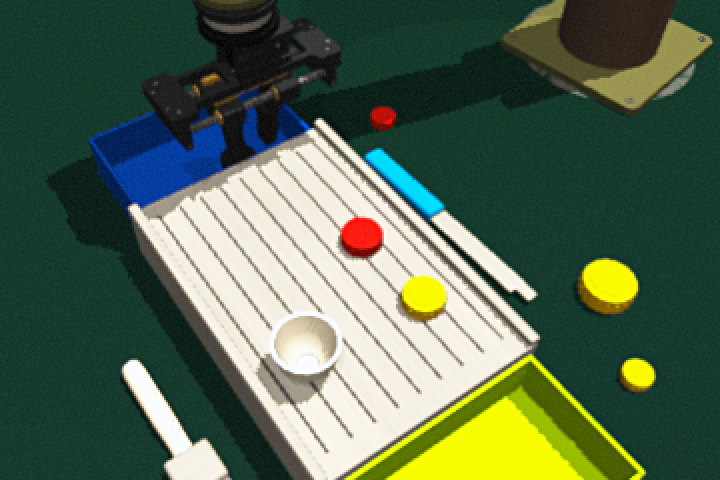

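Black has left the board and the fingers stand at its open end. Next I'll lift over red and come down behind it.

Emit:
step_arm(
  steps=[
    [[0, 0, -2.5], [0, 0, 0]],
    [[0, 0, -2.5], [0, 0, 0]],
    [[4, -0.38, 0], [0, 0, 0]],
    [[4.3, -0.38, 0], [0, 0, 0]],
    [[4.3, -0.38, 0], [0, 0, 0]],
    [[4.3, -0.38, 0], [0, 0, 0]],
    [[4, -0.38, 0], [0, 0, 0]],
    [[0, 0, 0], [0, 0, 0]],
    [[0, 0, 0], [0, 0, 0]],
    [[0, 0, 0], [0, 0, 0]],
  ],
)

```text
clock: 7.78
tool_pos: [0.5211, 0.0761, 0.1336]
eef_rot: [0.765, 0.644, -0.001, 0.0]
contact_force: [-0.2, -0.3, -0.6]
opening: 0.275
finger_force: 0.0
```

```bash
python3 m.py; python3 - <<'E'
from plant import vision
import cv2
cv2.imwrite('pics/t4.png',vision.snapshot('top')['img'][90:290,130:500,::-1].repeat(2,0).repeat(2,1))
E
```

```text
7.775 [0.5211 0.0761 0.1336] [ 0.17   0.985 -0.001] [-0.2 -0.3 -0.6] 0.2747647930768448
yellow 313 136 37.4 [0.5257 0.1301] tool cm [ 5.4  -0.46  5.95]
yellow 44 39 40.2 [0.3918 0.2083] tool cm [ 10.84 -14.99   5.95]
red 320 278 32.5 [0.5148 0.044 ] tool cm [-3.26 -0.07  5.96]
```

View pics/t4.png

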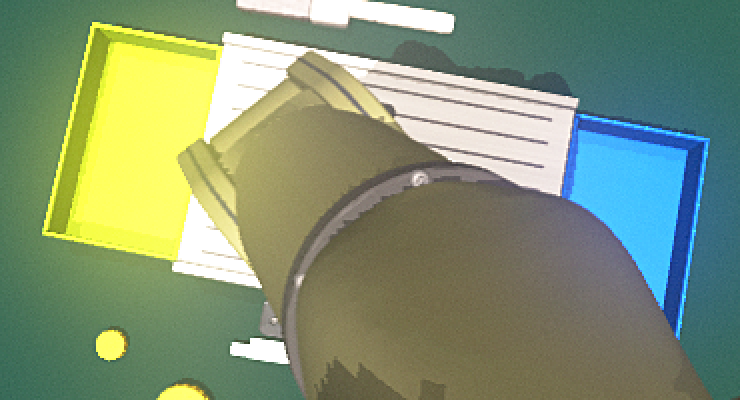

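The top view is mostly hidden by the arm, but the wrist places red 33 mm straight ahead, well aligned. I'll back off slightly, descend and push.

Emit:
step_arm(
  steps=[
    [[0.3, -0.05, 1.5], [0, 0, 0]],
    [[0, 0, 1.5], [0, 0, 0]],
    [[0, 0, 1.2], [0, 0, 0]],
    [[0, 0, 0.8], [0, 0, 0]],
    [[0, 0, 0], [0, 0, 0]],
    [[-0.4, 0, 0], [0, 0, 0]],
    [[-0.7, 0, 0], [0, 0, 0]],
    [[-0.9, 0, 0], [0, 0, 0]],
    [[-0.9, 0, 0], [0, 0, 0]],
    [[-0.9, 0, 0], [0, 0, 0]],
    [[-0.9, 0, 0], [0, 0, 0]],
    [[-0.9, 0, 0], [0, 0, 0]],
  ],
)

```text
clock: 9.38
tool_pos: [0.5118, 0.025, 0.0837]
eef_rot: [0.764, 0.645, -0.0, 0.0]
contact_force: [0.1, -0.2, 1.3]
opening: 0.272
finger_force: 0.1
```

Emit:
step_arm(
  steps=[
    [[-0.9, 0, 0], [0, 0, 0]],
    [[-0.9, 0, 0], [0, 0, 0]],
    [[-0.9, 0, 0], [0, 0, 0]],
    [[-0.9, 0, 0], [0, 0, 0]],
    [[-0.9, 0, 0], [0, 0, 0]],
    [[-0.9, 0, 0], [0, 0, 0]],
    [[-0.9, 0, 0], [0, 0, 0]],
    [[-0.9, 0, 0], [0, 0, 0]],
    [[-0.9, 0, 0], [0, 0, 0]],
    [[-0.9, 0, 0], [0, 0, 0]],
    [[-0.9, 0, 0], [0, 0, 0]],
    [[-0.9, 0, 0], [0, 0, 0]],
  ],
)

```text
clock: 10.88
tool_pos: [0.4937, -0.0814, 0.0837]
eef_rot: [0.764, 0.645, -0.0, 0.0]
contact_force: [-0.1, -0.9, 0.7]
opening: 0.276
finger_force: 0.1
```

Emit:
step_arm(
  steps=[
    [[-0.9, 0, 0], [0, 0, 0]],
    [[-0.9, 0, 0], [0, 0, 0]],
    [[-0.9, 0, 0], [0, 0, 0]],
    [[-0.9, 0, 0], [0, 0, 0]],
    [[-0.5, 0, 0], [0, 0, 0]],
    [[0, 0, 0], [0, 0, 0]],
    [[0, 0, 0], [0, 0, 0]],
  ],
)

```text
clock: 11.75
tool_pos: [0.4871, -0.1208, 0.0837]
eef_rot: [0.764, 0.645, 0.0, -0.0]
contact_force: [0.4, 0.3, -0.4]
opening: 0.277
finger_force: 0.0
```

```bash
python3 m.py; python3 - <<'E'
from plant import vision
import cv2
cv2.imwrite('pics/t5.png',vision.snapshot('scene')['img'][90:330,150:510,::-1].repeat(2,0).repeat(2,1))
E
```

```text
11.75 [ 0.4871 -0.1208  0.0837] [0.167 0.986 0.   ] [ 0.4  0.3 -0.4] 0.2769937885915373
red 79 235 24.6 [ 0.3812 -0.087 ] tool cm [  1.57 -11.     0.97]
```

View pics/t5.png

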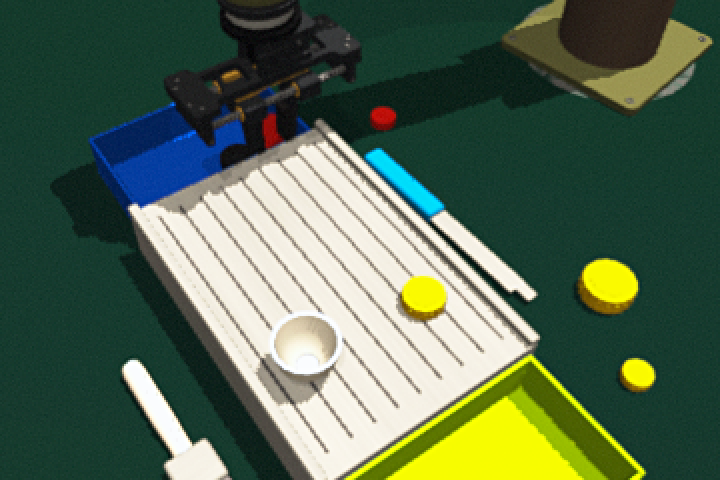

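Red now stands tilted between the fingers and the tray, at (270,130) in the crop, with black in the tray at (235,155). I'll nudge a little further, then lift and look.

Emit:
step_arm(
  steps=[
    [[-0.6, 0, 0], [0, 0, 0]],
    [[-0.6, 0, 0], [0, 0, 0]],
    [[0, 0, 0], [0, 0, 0]],
    [[0, 0, -1.5], [0, 0, 0]],
    [[0, 0, -2], [0, 0, 0]],
    [[1, 0, -2], [0, 0, 0]],
    [[4.5, 0, -2], [0, 0, 0]],
    [[5, 0, 0], [0, 0, 0]],
    [[5, 0, 0], [0, 0, 0]],
    [[0, 0, 0], [0, 0, 0]],
    [[0, 0, 0], [0, 0, 0]],
  ],
)

```text
clock: 13.22
tool_pos: [0.5105, 0.019, 0.1585]
eef_rot: [0.764, 0.645, -0.001, 0.0]
contact_force: [0.1, -1.4, 0.4]
opening: 0.271
finger_force: 0.0
```

```bash
python3 m.py; python3 - <<'E'
from plant import vision
import cv2
a=vision.snapshot('scene')['img'][110:220,180:320,::-1].repeat(4,0).repeat(4,1)
cv2.imwrite('pics/t6.png',a)
E
```

```text
13.225 [0.5105 0.019  0.1585] [ 0.168  0.986 -0.001] [ 0.1 -1.4  0.4] 0.27071669110782937
yellow 315 32 37.2 [0.5256 0.1293] tool cm [11.14 -0.35  8.44]
```

View pics/t6.png

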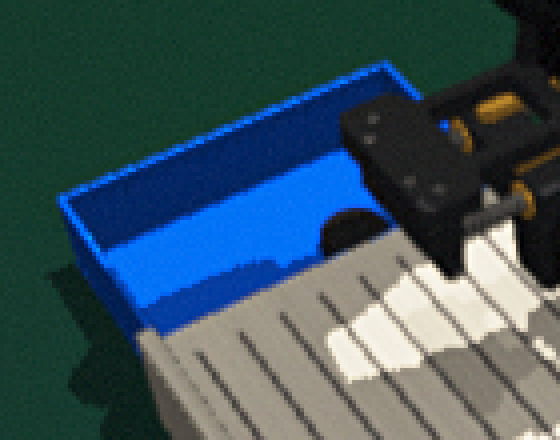

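Black lies in the tray at (350,235), and the gripper hides red. I'll go behind yellow and check red after that.

Emit:
step_arm(
  steps=[
    [[3.7, -0.1, 0], [0, 0, 0]],
    [[3.7, -0.1, 0], [0, 0, 0]],
    [[3.7, -0.1, 0.5], [0, 0, 0]],
    [[3.6, -0.05, 1], [0, 0, 0]],
    [[0, 0, 1], [0, 0, 0]],
    [[0, 0, 0], [0, 0, 0]],
    [[0, 0, 0], [0, 0, 0]],
  ],
)

```text
clock: 14.2
tool_pos: [0.5322, 0.1628, 0.1337]
eef_rot: [0.765, 0.644, -0.001, 0.001]
contact_force: [0.0, 1.2, 0.3]
opening: 0.272
finger_force: 0.0
```

```bash
python3 m.py; python3 - <<'E'
from plant import vision
from h import *
d=vision.snapshot('scene')
for n,k in blobs(d,15):
    if n in('red','black'):
        (u,v),r=cv2.minEnclosingCircle(k)
        if 190<u<345 and 120<v<230: print(n,u,v,r,cast(d,[(u,v)],.02).round(3))
cv2.imwrite('pics/t7.png',d['img'][110:260,180:380,::-1].repeat(4,0).repeat(4,1))
E
```

```text
14.2 [0.5322 0.1628 0.1337] [ 0.171  0.985 -0.002] [0.  1.2 0.3] 0.27168555486927065
yellow 69 161 36.7 [0.3943 0.2283] tool cm [  4.11 -14.7    5.96]
yellow 123 42 21.2 [0.447  0.2833] tool cm [ 10.43 -10.45   5.95]
red 285.0 155.0 8.062357902526855 [[ 0.444 -0.173  0.02 ]]
red 341.0 148.0833282470703 6.351498126983643 [[ 0.333 -0.098  0.02 ]]
black 268.0 168.5 7.826338291168213 [[ 0.502 -0.167  0.02 ]]
```

View pics/t7.png

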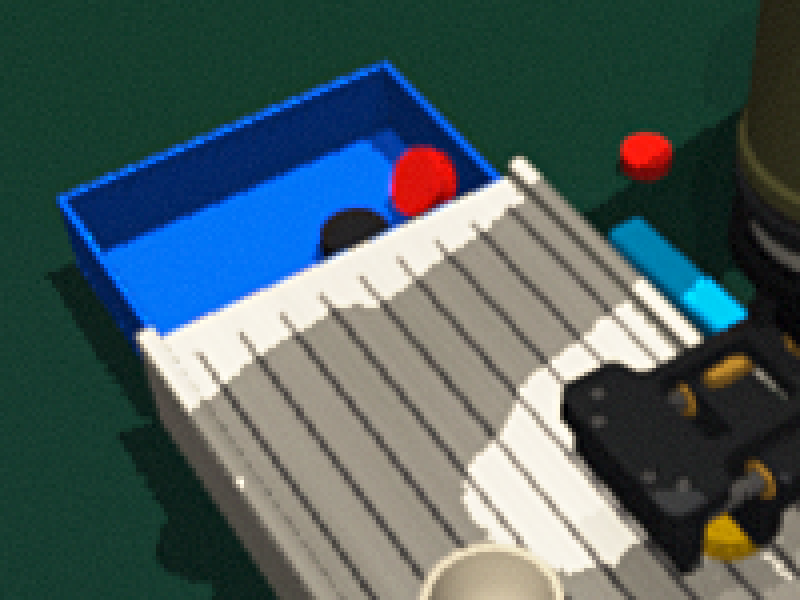

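Red is in the tray, leaning at (425,180), and black is at (355,232). Yellow is aligned ahead of the tool, so I'll push it with a sideways drift into the free part of the tray once it is past the ramekin.

Emit:
step_arm(
  steps=[
    [[0.2, -0.1, 1.5], [0, 0, 0]],
    [[0, 0, 1.5], [0, 0, 0]],
    [[0, 0, 1.2], [0, 0, 0]],
    [[0, 0, 0.8], [0, 0, 0]],
    [[0, 0, 0], [0, 0, 0]],
    [[-0.4, 0, 0], [0, 0, 0]],
    [[-0.7, 0, 0], [0, 0, 0]],
    [[-0.9, 0, 0], [0, 0, 0]],
    [[-0.9, 0, 0], [0, 0, 0]],
    [[-0.9, 0, 0], [0, 0, 0]],
    [[-0.9, 0, 0], [0, 0, 0]],
    [[-0.9, 0, 0], [0, 0, 0]],
  ],
)

```text
clock: 15.8
tool_pos: [0.522, 0.1115, 0.0837]
eef_rot: [0.764, 0.645, -0.0, 0.0]
contact_force: [0.3, -0.1, 0.1]
opening: 0.278
finger_force: 0.1
```

Emit:
step_arm(
  steps=[
    [[-0.9, 0, 0], [0, 0, 0]],
    [[-0.9, 0.15, 0], [0, 0, 0]],
    [[-0.9, 0.25, 0], [0, 0, 0]],
    [[-0.9, 0.35, 0], [0, 0, 0]],
    [[-0.9, 0.35, 0], [0, 0, 0]],
    [[-0.9, 0.35, 0], [0, 0, 0]],
    [[-0.9, 0.35, 0], [0, 0, 0]],
    [[-0.9, 0.35, 0], [0, 0, 0]],
    [[-0.9, 0.35, 0], [0, 0, 0]],
    [[-0.9, 0.35, 0], [0, 0, 0]],
    [[-0.9, 0.35, 0], [0, 0, 0]],
    [[0, 0, 0], [0, 0, 0]],
  ],
)

```text
clock: 17.3
tool_pos: [0.5371, 0.0079, 0.0837]
eef_rot: [0.765, 0.644, -0.0, 0.0]
contact_force: [-0.1, 0.8, 0.2]
opening: 0.278
finger_force: 0.0
```

```bash
python3 m.py; python3 - <<'E'
from plant import vision
import cv2
a=vision.snapshot('scene')['img'][90:330,150:510,::-1].repeat(2,0).repeat(2,1)
cv2.imwrite('pics/t8.png',a)
E
```

```text
17.3 [0.5371 0.0079 0.0837] [ 0.169  0.986 -0.001] [-0.1  0.8  0.2] 0.278326926291111
```

View pics/t8.png

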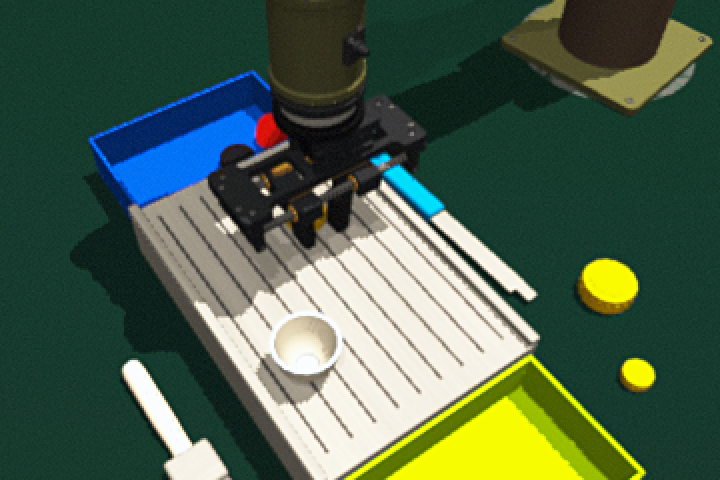

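Yellow is still cradled, visible between the fingers at (318,215). That was my eleventh picture, one over the limit of ten, so from here I'll check by numbers only.

Emit:
step_arm(
  steps=[
    [[-0.5, 0.15, 0], [0, 0, 0]],
    [[-0.9, 0.35, 0], [0, 0, 0]],
    [[-0.9, 0.35, 0], [0, 0, 0]],
    [[-0.9, 0.35, 0], [0, 0, 0]],
    [[-0.9, 0.35, 0], [0, 0, 0]],
    [[-0.9, 0.35, 0], [0, 0, 0]],
    [[-0.9, 0.35, 0], [0, 0, 0]],
    [[-0.9, 0.35, 0], [0, 0, 0]],
    [[-0.9, 0.35, 0], [0, 0, 0]],
    [[-0.9, 0.35, 0], [0, 0, 0]],
    [[-0.9, 0.3, 0], [0, 0, 0]],
    [[-0.9, 0.2, 0], [0, 0, 0]],
  ],
)

```text
clock: 18.9
tool_pos: [0.5571, -0.1003, 0.0837]
eef_rot: [0.764, 0.645, 0.0, 0.0]
contact_force: [-0.3, 0.4, -0.1]
opening: 0.275
finger_force: 0.1
```

Emit:
step_arm(
  steps=[
    [[-0.9, 0, 0], [0, 0, 0]],
    [[-0.9, 0, 0], [0, 0, 0]],
    [[-0.9, 0, 0], [0, 0, 0]],
    [[-0.9, 0, 0], [0, 0, 0]],
    [[-0.9, 0, 0], [0, 0, 0]],
    [[0, 0, 0], [0, 0, 0]],
    [[0, 0, 0], [0, 0, 0]],
  ],
)

```text
clock: 19.77
tool_pos: [0.5496, -0.1436, 0.0838]
eef_rot: [0.764, 0.645, 0.0, -0.0]
contact_force: [0.1, -0.5, -0.4]
opening: 0.274
finger_force: 0.0
```

Emit:
step_arm(
  steps=[
    [[0, 0, -2], [0, 0, 0]],
    [[0, 0, -3], [0, 0, 0]],
    [[4, 0, -3], [0, 0, 0]],
    [[5, 0, -3], [0, 0, 0]],
    [[5, 0, -3], [0, 0, 0]],
    [[5, 0, 0], [0, 0, 0]],
    [[5, 0, 0], [0, 0, 0]],
    [[5, 0, 0], [0, 0, 0]],
    [[5, 0, 0], [0, 0, 0]],
    [[0, 0, 0], [0, 0, 0]],
    [[0, 0, 0], [0, 0, 0]],
    [[0, 0, 0], [0, 0, 0]],
  ],
)

```text
clock: 21.28
tool_pos: [0.6066, 0.1891, 0.2235]
eef_rot: [0.765, 0.644, -0.001, 0.001]
contact_force: [0.2, 0.1, -0.5]
opening: 0.276
finger_force: 0.0
```

```bash
cat > c.py <<'E'
from plant import vision,sensors
from h import *
import pickle
s=sensors.get_state();print(s['clock'],s['tool_pos'],s['contact_force'])
for cam in('scene','top','wrist'):
    d=vision.snapshot(cam);pickle.dump(d,open(cam+'9.pkl','wb'))
    for n,k in blobs(d,25):
        if n in('red','black','yellow'):
            (u,v),r=cv2.minEnclosingCircle(k)
            for z in (.02,):
                P=cast(d,[(u,v)],z)[0][:2]-[.527,-.195]
                if r<60: print(cam,n,round(u),round(v),round(r,1),cv2.contourArea(k),'in tray frame x,y',round(P@[.986,-.167],3),round(P@[.167,.986],3))
E
python3 c.py
```

```text
21.275 [0.60655314 0.18908619 0.22350559] [ 0.18975791  0.13234204 -0.52416394]
scene yellow 468 276 8.7 160.0 in tray frame x,y -0.188 0.472
scene yellow 366 301 56.9 95.0 in tray frame x,y -0.005 0.402
scene yellow 443 297 40.3 38.0 in tray frame x,y -0.12 0.473
scene yellow 454 230 14.6 437.5 in tray frame x,y -0.245 0.386
scene yellow 252 174 8.9 134.0 in tray frame x,y 0.01 0.019
scene yellow 474 121 32.9 296.5 in tray frame x,y -0.55 0.175
scene red 285 155 8.1 151.5 in tray frame x,y -0.085 0.008
scene red 340 148 5.7 55.0 in tray frame x,y -0.205 0.063
scene black 277 372 13.9 29.0 in tray frame x,y 0.181 0.415
scene black 268 169 8.1 78.0 in tray frame x,y -0.029 0.025
scene black 435 132 16.4 62.5 in tray frame x,y -0.437 0.148
scene black 634 116 14.3 207.0 in tray frame x,y -0.918 0.401
scene black 424 104 19.3 434.5 in tray frame x,y -0.497 0.049
scene black 467 70 28.6 269.5 in tray frame x,y -0.725 -0.002
scene black 550 34 46.0 1028.5 in tray frame x,y -1.13 0.009
scene black 452 27 29.3 124.0 in tray frame x,y -0.896 -0.216
scene black 356 24 24.7 109.0 in tray frame x,y -0.635 -0.418
top black 160 396 36.2 451.0 in tray frame x,y -0.445 0.459
top black 319 103 38.1 56.0 in tray frame x,y 0.165 0.268
top black 243 82 16.6 85.0 in tray frame x,y 0.182 0.427
top black 293 83 34.0 763.5 in tray frame x,y 0.197 0.327
top black 70 39 12.3 31.0 in tray frame x,y 0.208 0.801
wrist yellow 74 184 26.3 1710.0 in tray frame x,y -0.244 0.386
wrist yellow 112 100 14.8 580.5 in tray frame x,y -0.188 0.469
```

The scene camera puts yellow and black in the tray. Red leans near the tray's near side, so I'll clear the arm from the top view and triangulate it.

Emit:
step_arm(
  steps=[
    [[2.5, -4.2, -1.5], [0, 0, 0]],
    [[2.5, -4.2, -1.5], [0, 0, 0]],
    [[2.5, -4.2, -1.5], [0, 0, 0]],
    [[2.5, -4.2, -1.5], [0, 0, 0]],
    [[2.5, -4.2, -1.5], [0, 0, 0]],
    [[0, 0, 0], [0, 0, 0]],
    [[0, 0, 0], [0, 0, 0]],
    [[0, 0, 0], [0, 0, 0]],
  ],
)

```text
clock: 22.42
tool_pos: [0.4217, 0.3479, 0.2981]
eef_rot: [0.765, 0.644, -0.0, 0.001]
contact_force: [0.1, -0.7, 0.4]
opening: 0.274
finger_force: 0.0
```

```bash
python3 c.py | grep -E '^(\d|.*(top|scene) (red|yellow|black))'; python3 - <<'E'
import pickle
from h import *
A,B=[pickle.load(open(c+'9.pkl','rb')) for c in('scene','top')]
def near(d,name,box):
    for n,k in blobs(d,15):
        (u,v),r=cv2.minEnclosingCircle(k)
        if n==name and box[0]<u<box[1] and box[2]<v<box[3] and r<20:
            return np.array(k.reshape(-1,2).mean(0))
for n in('red','yellow'):
    a,b=near(A,n,(190,310,120,200)),near(B,n,(400,490,140,270))
    print(n,a,b)
    if a is None or b is None: continue
    for z in np.arange(.0,.07,.01):
        p,q=cast(A,[a],z)[0],cast(B,[b],z)[0];print(round(z,2),p.round(3)[:2],q.round(3)[:2],round(np.linalg.norm(p-q),4))
E
```

```text
scene yellow 334 322 18.3 32.0 in tray frame x,y 0.063 0.402
scene yellow 402 302 14.6 338.0 in tray frame x,y -0.055 0.438
scene yellow 468 276 8.7 163.0 in tray frame x,y -0.188 0.472
scene yellow 412 283 18.0 35.0 in tray frame x,y -0.095 0.422
scene yellow 454 230 14.6 433.0 in tray frame x,y -0.245 0.386
scene yellow 252 174 8.9 132.0 in tray frame x,y 0.01 0.019
scene yellow 476 122 31.4 274.0 in tray frame x,y -0.551 0.181
scene yellow 422 94 12.9 46.0 in tray frame x,y -0.523 0.014
scene red 286 155 8.1 154.0 in tray frame x,y -0.086 0.009
scene red 341 148 6.7 111.5 in tray frame x,y -0.207 0.064
scene black 261 351 32.4 31.5 in tray frame x,y 0.186 0.373
scene black 268 168 7.4 78.0 in tray frame x,y -0.032 0.021
scene black 430 130 19.0 88.0 in tray frame x,y -0.433 0.136
scene black 438 96 9.1 45.5 in tray frame x,y -0.556 0.046
scene black 467 70 28.6 255.5 in tray frame x,y -0.725 -0.002
scene black 550 35 46.6 562.0 in tray frame x,y -1.126 0.01
scene black 443 13 14.3 53.5 in tray frame x,y -0.953 -0.309
top yellow 220 296 14.5 561.0 in tray frame x,y -0.243 0.384
top
[... 357 characters left out ...]
black 229 292 44.5 916.0 in tray frame x,y -0.232 0.37
top black 182 228 22.6 614.5 in tray frame x,y -0.131 0.484
top black 219 108 22.5 28.5 in tray frame x,y 0.12 0.464
top black 243 75 13.6 136.0 in tray frame x,y 0.196 0.429
red [285.28571429 154.88095238] None
yellow [251.075 173.725] [430.83636364 201.43636364]
0.0 [ 0.529 -0.198] [ 0.541 -0.186] 0.0174
0.01 [ 0.534 -0.189] [ 0.54  -0.183] 0.0087
0.02 [ 0.539 -0.18 ] [ 0.539 -0.181] 0.0004
0.03 [ 0.544 -0.172] [ 0.538 -0.178] 0.0088
0.04 [ 0.55  -0.163] [ 0.538 -0.176] 0.0175
0.05 [ 0.555 -0.154] [ 0.537 -0.173] 0.0262
0.06 [ 0.56  -0.145] [ 0.536 -0.17 ] 0.035
0.07 [ 0.565 -0.137] [ 0.535 -0.168] 0.0437grep: warning: stray \ before d
```

Yellow lies flat in the tray. The red mask missed red in the top view, probably because it stands on edge, so I'll loosen the mask there.

```bash
python3 - <<'E'
import pickle
from h import *
A,B=[pickle.load(open(c+'9.pkl','rb')) for c in('scene','top')]
h=cv2.cvtColor(B['img'],cv2.COLOR_RGB2HSV)
tray=np.zeros(h.shape[:2],np.uint8);cv2.fillPoly(tray,[np.array([(416,150),(483,160),(468,267),(401,256)])],255)
a0=pickle.load(open('top0.pkl','rb'))['img']
nb=cv2.bitwise_and(tray,255-cv2.inRange(h,(98,90,30),(128,255,255)))
for k in cv2.findContours(nb,0,1)[0]:
    if cv2.contourArea(k)>8:
        m=np.zeros_like(tray);cv2.drawContours(m,[k],-1,255,-1)
        print(cv2.minAreaRect(k),cv2.contourArea(k),cv2.mean(B['img'],m)[:3])
red=cv2.bitwise_and(tray,cv2.bitwise_or(cv2.inRange(h,(0,60,40),(12,255,255)),cv2.inRange(h,(150,60,40),(179,255,255))))
for k in cv2.findContours(red,0,1)[0]:print('red',cv2.minAreaRect(k))
hs=cv2.cvtColor(A['img'],cv2.COLOR_RGB2HSV);m=cv2.bitwise_or(cv2.inRange(hs,(0,100,60),(8,255,255)),cv2.inRange(hs,(165,100,60),(179,255,255)));m[:,:260]=0;m[:,310:]=0;m[:130]=0;m[190:]=0
k=max(cv2.findContours(m,0,1)[0],key=cv2.contourArea);print('scene',cv2.fitEllipse(k),cv2.boundingRect(k))
u,v=cv2.fitEllipse(k)[0]
for z in(.012,.024,.03,.036,.042,.048,.054):
    P=cast(A,[(u,v)],z)[0];D=P[:2]-[.527,-.195]; Q=cast(B,[(401,256),(416,150)],.054)
    print(z,P.round(3),'tray',round(D@[.986,-.167],3),round(D@[.167,.986],3))
E
```

```text
((425.0, 248.0), (18.0, 22.0), 90.0) 308.0 (193.74852071005915, 56.5414201183432, 69.5)
((427.3384704589844, 211.59230041503906), (21.31250762939453, 42.186485290527344), 15.255120277404785) 638.0 (156.97274031563845, 153.58536585365854, 90.58249641319944)
red ((424.5, 248.0), (18.0, 21.0), 90.0)
red ((423.0, 232.0), (0.0, 0.0), 0.0)
red ((420.0, 231.0), (0.0, 0.0), 0.0)
red ((426.0, 211.0), (0.0, 0.0), 0.0)
red ((421.0, 206.0), (0.0, 0.0), 0.0)
red ((420.0, 204.0), (0.0, 0.0), 0.0)
red ((420.0, 202.0), (0.0, 0.0), 0.0)
scene ((285.37237548828125, 154.78570556640625), (15.050736427307129, 16.953758239746094), 36.24372863769531) (278, 147, 16, 17)
0.012 [ 0.438 -0.18   0.012] tray -0.09 -0.0
0.024 [ 0.446 -0.17   0.024] tray -0.084 0.011
0.03 [ 0.45  -0.165  0.03 ] tray -0.081 0.017
0.036 [ 0.454 -0.159  0.036] tray -0.078 0.023
0.042 [ 0.458 -0.154  0.042] tray -0.075 0.029
0.048 [ 0.462 -0.149  0.048] tray -0.072 0.034
0.054 [ 0.466 -0.144  0.054] tray -0.069 0.04
```

Both views agree that red is inside the tray: centre about 25 mm up, at tray x≈-0.083, y≈0.013. It leans on the near wall, within limits, and its pixel didn't move when yellow went in. The ramekin, brush and knife were never approached, so I'm handing in.

```bash
python3 -c "
from plant import finish_job
print(finish_job())"
```

```text
the job is handed in; nothing more can be done
None
```

I handed the job in at about 22.6 s: by camera all three caps are in the blue tray (red leaning on its near wall) and I saw no sign that the ramekin, brush or knife moved, though no verdict came back; I viewed 11 pictures, one over the limit of 10.

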